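Close and latch the fastener box

ROBOT

A 6-joint arm with a two-finger parallel gripper is mounted at the origin on the work surface. World frame = base frame: x ahead of the robot, y to its left, z up, the work surface at z = 0. Lengths are in mm, angles in degrees, forces in N, time in s.
With the tool pointing down it reaches from about 350 to 850 mm from the base axis. Payload 8.1 kg.
Tool frame: the origin (TCP) lies midway between the tips of the shut fingers; the grasp point (between the pads) lies 19 mm behind it; z points along the fingers, y is the line along which they close (so a half turn about z gives the same grasp; the last joint's range is limited). The gripper opens to 85 mm and grips with 20 to 120 N. Pads are 22 mm wide; open, the fingers measure 114 mm over their backs; the gripper's body (76 mm by 85 mm) begins 54 mm behind the grasp point. The pads swing forward as they close: fully open they stand 13 mm farther back than shut.
Start: joints at [67.873, 7.471, 85.268, -0, 87.261, -4.893], TCP at [177.749, 573.071, 231.292] pointing down, gripper open.
Joint ranges: [-169.43, 169.43], [-51.17, 129.36], [1.28, 143.12], [-76.62, 256.62], [0, 156.53], [-152.29, 152.29]. Speed limits (degrees/s): [136.94, 136.94, 159.86, 180, 180, 180].

INTERFACE

Orientations are given as [roll, pitch, yaw] about the fixed x, y, z axes, in that order (R = Rz(yaw) Ry(pitch) Rx(roll)).
In Python, from bench import sense, snapshot, camera_params, hand_in, masks_of, pinpoint gives the robot as it stands.
- The arm moves only by the tool step_arm, never from a script. Its argument "targets" is a list of rows, each an object with "angular": the turn, a rotation vector about the tool's x, y, z scaled (see below), a list of three; "dp": the shift along the tool's x, y, z scaled (see below), a list of three; "fingers": the closure, from 0 (fully open) to 1 (shut). A call has exactly 8 rows; each row is the pose to reach, as a shift and turn from the pose commanded when the call began, along the tool's axes at that moment, turning the shorter way round; what a row does not reach only later rows make up. The controller multiplies each number of a shift by 0.2 m and each number of a turn by 180 degrees. A row lasts 1/8 s, in which the tool goes at most 62.5 mm and 10.7 degrees, less where a joint would pass 70% of its speed; a pose out of reach is approached as far as the arm can. A call with a number of a shift or a turn outside -1 to 1 is refused whole. A call with a gripper value outside its range is refused whole. The fingers move at their own pace and stop on an object; "newtons" is the grip in N (left out, the last holds). Time passes only in rows, so rows that repeat a pose let the fingers close, or fill a call up. It gives the time, the measured TCP pose, the force, the opening and the grip force at its end, in the units of the state.
- sense(): the state, without advancing time (a new reading comes with each control period).
- snapshot(name): name is "scene" or "top" or "wrist"; returns the picture (480x640x3 uint8, blue, green, red); there is no depth.
- camera_params(name): a dict with "vfov" (degrees; the focal length in pixels is half the picture's height over the tangent of half this angle, whatever the lens; pixels are square), "cx", "cy" (the principal point, pixels), "R" (3x3) and "t" (3): a world point X has camera coordinates R X + t. Camera axes: x right, y down, z forward; pixel columns grow to the right and rows downward; lengths in mm; the calibration is good to about 2 mm. A picture is of the moment at which its call begins: read the wrist's pose just before it. camera_params takes no time and is no camera call; for the wrist camera it gives the pose at the moment of the call.
- hand_in(): hands the job in; it is judged then, once.
Trained networks look in the newest picture that a camera, given by its name, has taken for a name from the list of things; names that differ only in an ending like _2 or _b are one class to them, and where a whole thing is asked for, a point or a joint stands for the part that bears it (a point fixed in the world has none). Each returns a list of dicts, best first, with "conf" (0 to 1); they miss things now and then, are a little off and sometimes report something else, mostly with a low value. They report only what shows in the picture. A call takes as long as a camera call. They do not tell look-alikes from the thing itself.
- masks_of(camera, label): "pixels" (480x640 bool, what is visible of it) and "at" ([column, row] in pixels, amid what is visible of it).
- pinpoint(camera, label): "at" ([column, row] in pixels: a listed point, or the origin of a listed thing).
The state is a dict: "time": time; "joint_pos": joint angles; "qd": joint speeds; "joint_efforts": joint torques, N m; "tool_pos": TCP position; "tcp_rot": TCP orientation; "ft_force": force on the tool from outside, world axes, zero at the start; "wrist_torque": the same for the moment, N m; "finger_gap": finger opening in mm; "grip_force": force on a finger pad.
Only numpy, scipy, OpenCV 4.12 (cv2) and the standard library are available. Lean on these libraries where they do the work, as an engineer would, in place of code of your own. Each camera call takes 0.05 s, during which the arm holds its last target. There are 200 camera calls.

TASK

Put the rectangular lid with the wooden grip on the steel fastener box and press it down until it is fully home, its plate resting on the box rim all round. Only once the lid is home, swing the hinged wire bail over it until its crossbar rests in the catch brackets, then let go. Leave the other things on the bench where they are.

Things in the scene. Friction and masses are not known exactly. Their poses are not given: they have to be found in the camera images.
- box_mouth (a point): Centre of the mouth of the steel fastener box, at rim height, 60 mm above the bench. Outside 100 mm (x) by 150 mm (y), walls 8 mm, opening 84 x 134 mm. Axes: z up, y along the long side, x from the catch side (-x, nearer the robot) to the hinge side (+x). A black rubber seal stands 8 mm proud of the rim all round.
- box: The fastener box, fixed to the bench in its left or right half, turned up to 0.3 rad; origin under its centre, axes as box_mouth. Foot plate 130 x 190 x 3 mm. Two catch brackets stick out of the -x side at y = +-35 mm, reaching x = -62 to -77 mm, up to 16 mm above the rim; two hinge lugs on the +x side at x = 57 to 67 mm, y = +-55 mm, up to 17 mm above the rim.
- lid_center (a point): Centre of the loose rectangular steel lid (about 0.22 kg), half-way up its 54 mm. From the bottom: plug 76 x 126 x 14 mm (4 mm spare each side in the opening), plate 102 x 152 x 6 mm, wooden grip (upright rib 14 mm thick in x, 80 mm long in y, from 7 mm below to 27 mm above this centre). Either way round fits. On the proud seal this centre is 21 mm above box_mouth, fully home 13 mm.
- seal (a joint): How far the box's seal is pushed down (m): 0 = 8 mm proud, about 0.008 = lid plate resting on the rim. Stiff friction: the lid's weight does not move it, a slow push of about 10 to 13 N on the lid does, and it stays where it is pushed.
- bail (a joint): Angle (rad) of the wire bail, a U of 8 mm round steel: legs 128 mm long, 110 mm apart, joined by a crossbar. 0 = closed, level over the lid, crossbar in the catches; 1.57 = upright; starts at 1.95 to 2.3, leaning away. Stays where left; 2 to 3 N at the crossbar move it. Closed, its legs pass either side of the grip, 1.5 mm over the plate of a lid that is home.
- bail_hinge_mid (a point): Middle of the bail's hinge axis, which is parallel to the box's y: at x = +61 mm, z = +11.5 mm from box_mouth in the box's axes.
- bail_bar (a point): Middle of the bail's crossbar, on its centre line, 128 mm from the hinge axis. Closed, it is at x = -67 mm, y = 0, z = +11.5 mm from box_mouth in the box's axes. The crossbar runs along the box's y.
- screwdriver: Bystander: screwdriver, 200 mm long, lying on the bench; origin on its underside in the middle.
- wrench: Bystander: chrome wrench, 190 mm long, lying on the bench; origin on its underside in the middle.
- clamp: Bystander: lever-action bar clamp, 240 mm long, lying flat, 24 mm high; origin under the middle of its bar.
- jar: Bystander: closed glass jar, 74 mm across, 110 mm tall; origin under its centre.
- round_lid: Bystander: round steel tin lid, 116 mm across, with a knob, 38 mm high; origin under its centre. It does not belong to the box.
Mind the look-alikes: they are no part of the job. Leave any blue look-alike of the box alone. What is shaped like the part that bears lid_center but yellow is not meant.

How it is judged (in metres and radians):
On the way, in this order (a step that is already met when the one before it is completed fails the run):
1. the lid is brought down onto the box mouth, plug in the opening, not yet home (horizontal distance between lid_center and box_mouth below 0.012 m and angle between the y axis of lid_center and the y axis of box_mouth, either way round below 0.15 rad and z of lid_center in the frame of box_mouth between 0.016 and 0.028 m and linear speed of lid below 0.2 m/s), for 0.05 s.
2. the lid is pressed fully home while the bail is still open (more than 0.9 rad) (horizontal distance between lid_center and box_mouth below 0.012 m and angle between the y axis of lid_center and the y axis of box_mouth, either way round below 0.15 rad and z of lid_center in the frame of box_mouth below 0.0155 m and value of joint seal above 0.006 m and value of joint bail above 0.9 rad), for 0.2 s.
At the end, for the whole second after the job is handed in: The lid is on the box, its centre within 12 mm of the mouth's centre and turned less than 0.15 rad from it, less than 0.04 rad tilted and at most 2.5 mm above fully home (the seal pushed down over 6 mm); the bail is closed to less than 0.06 rad; all at rest and released (horizontal distance between lid_center and box_mouth below 0.012 m and angle between the y axis of lid_center and the y axis of box_mouth, either way round below 0.15 rad and z of lid_center in the frame of box_mouth below 0.0155 m and value of joint seal above 0.006 m and angle between lid_center's own z axis and vertical below 0.04 rad and value of joint bail below 0.06 rad and linear speed of lid below 0.02 m/s); the robot touches nothing.
It fails at once if the screwdriver is moved more than 40 mm (distance of screwdriver from where it was at the start of the episode above 0.04 m).
It fails at once if the wrench is moved more than 40 mm (distance of wrench from where it was at the start of the episode above 0.04 m).
It fails at once if the clamp is moved more than 40 mm (distance of clamp from where it was at the start of the episode above 0.04 m).
It fails at once if the jar is moved more than 40 mm (distance of jar from where it was at the start of the episode above 0.04 m).
It fails at once if the round lid is moved more than 40 mm (distance of round_lid from where it was at the start of the episode above 0.04 m).
It also fails if it takes over 72 s, if anything falls off the work surface, if the arm or the gripper's body presses on something with over 40 N, if the wrist force passes 120 N, or if a joint passes its speed limit or range.

## Working session

There is one attempt and no reset: what is moved stays moved. The work goes in short steps, Python scripts to look and compute and a tool call to move; the robot and the scene stay as the last step left them, time stands still between calls to the robot, and variables do not carry over. Pictures are saved under pics/ and viewed, at most 10 in all, crops included, and the job is handed in when it is done.

Besides the shell and the picture viewer there is one more tool, called after ">>>" as name(argument=value, ...), one argument or row to a line, values as JSON. step_arm: Moves the arm, as the interface text tells. Its arguments: {"type":"object","properties":{"targets":{"type":"array","items":{"type":"object","properties":{"angular":{"type":"array","items":{"type":"number","minimum":-1,"maximum":1}},"dp":{"type":"array","items":{"type":"number","minimum":-1,"maximum":1}},"fingers":{"type":"number"}}}},"newtons":{"type":"number"}},"required":["targets"]}

```bash
mkdir -p pics; cat > h.py <<'E'
import numpy as np, cv2
from bench import *
def ray(cam,px,P=None):
    P=P or camera_params(cam); f=240/np.tan(np.radians(P['vfov']/2))
    R=np.array(P['R']);t=np.array(P['t'])
    d=R.T@np.array([(px[0]-P['cx'])/f,(px[1]-P['cy'])/f,1]); return -R.T@t,d
def atz(cam,px,z,P=None):
    c,d=ray(cam,px,P); return c+d*(z-c[2])/d[2]
def proj(cam,X,P=None):
    P=P or camera_params(cam); f=240/np.tan(np.radians(P['vfov']/2))
    x=(np.array(P['R'])@np.atleast_2d(X).T).T+np.array(P['t']); return x[:,:2]/x[:,2:]*f+[P['cx'],P['cy']]
E
python3 - <<'E'
from h import *
a=snapshot('top');b=snapshot('scene')
cv2.imwrite('pics/top.png',a);cv2.imwrite('pics/scene.png',b)
for n,z in (('box_mouth',60),('lid_center',27),('bail_bar',150),('bail_hinge_mid',71.5),('jar',0),('round_lid',0),('clamp',0),('wrench',0),('screwdriver',0)):
  for c in('top','scene'):
    for r in pinpoint(c,n)[:3]: print(n,c,round(r['conf'],2),np.round(r['at']),np.round(atz(c,r['at'],z)))
print(sense())
E
```

```text
box_mouth top 0.64 [215. 357.] [289. 209.  60.]
box_mouth top 0.6 [223. 247.] [529. 190.  60.]
box_mouth scene 0.8 [391. 176.] [287. 207.  60.]
box_mouth scene 0.79 [405. 254.] [524. 188.  60.]
lid_center top 0.82 [397. 238.] [ 542. -197.   27.]
lid_center top 0.79 [406. 323.] [ 350. -212.   27.]
lid_center top 0.61 [482. 246.] [ 519. -389.   27.]
lid_center scene 0.8 [226. 218.] [ 340. -206.   27.]
bail_bar top 0.75 [207. 176.] [669. 208. 150.]
bail_bar top 0.64 [212. 388.] [239. 199. 150.]
bail_bar scene 0.93 [394. 151.] [294. 203. 150.]
bail_bar scene 0.67 [437. 274.] [643. 214. 150.]
bail_hinge_mid top 0.73 [223. 221.] [584. 188.  72.]
bail_hinge_mid top 0.65 [221. 334.] [340. 194.  72.]
bail_hinge_mid top 0.27 [228. 248.] [524. 177.  72.]
bail_hinge_mid scene 0.75 [307. 228.] [431. -19.  72.]
bail_hinge_mid scene 0.63 [419. 274.] [589. 202.  72.]
bail_hinge_mid scene 0.61 [391. 189.] [339. 194.  72.]
jar top 0.55 [302. 156.] [743.  14.   0.]
jar scene 0.84 [340. 363.] [738.  11.   0.]
jar scene 0.68 [321. 273.] [511.   3.   0.]
round_lid top 0.8 [477. 246.] [ 522. -386.    0.]
r
[... 476 characters left out ...]
4. 216.   0.]
{'time': 1.0, 'joint_pos': array([ 6.78702353e+01,  7.46975995e+00,  8.52678361e+01,  2.82114893e-03,
        8.72633053e+01, -4.89386494e+00]), 'qd': array([ 0.00264682,  0.02719268,  0.01406321,  0.05520639, -0.03748691,
       -0.02809303]), 'joint_efforts': array([ 1.15843512e-03, -5.69303977e+01, -5.00887907e+01, -1.53728920e-04,
        7.31622549e-04, -1.08679819e-04]), 'tool_pos': array([177.75144164, 573.0602766 , 231.30654812]), 'tcp_rot': array([-1.79999342e+02, -2.88454858e-03,  1.62763966e+02]), 'ft_force': array([0.08613778, 0.3836459 , 0.13814342]), 'wrist_torque': array([ 0.0062957 ,  0.0032594 , -0.02070708]), 'grip_force': 0.0, 'finger_gap': 85.09807997437395}
```

View pics/top.png

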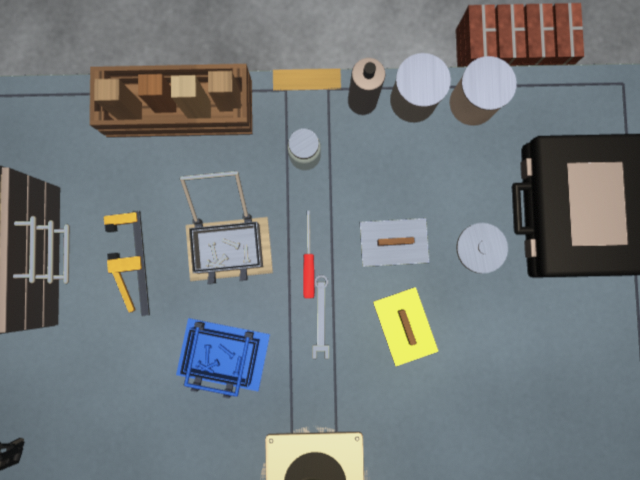

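View pics/scene.png

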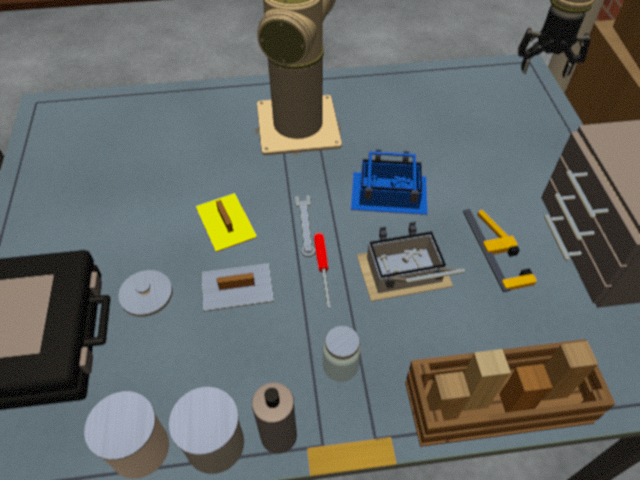

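>>> step_arm(
  targets=[
    {"dp": [-0.12, -0.12, -0.06], "angular": [0, 0, 0.055], "fingers": 0},
    {"dp": [-0.24, -0.24, -0.12], "angular": [0, 0, 0.11], "fingers": 0},
    {"dp": [-0.36, -0.36, -0.2], "angular": [0, 0, 0.165], "fingers": 0},
    {"dp": [-0.5, -0.5, -0.28], "angular": [0, 0, 0.22], "fingers": 0},
    {"dp": [-0.64, -0.62, -0.36], "angular": [0, 0, 0.275], "fingers": 0},
    {"dp": [-0.76, -0.74, -0.44], "angular": [0, 0, 0.33], "fingers": 0},
    {"dp": [-0.86, -0.84, -0.5], "angular": [0, 0, 0.385], "fingers": 0},
    {"dp": [-0.9, -0.88, -0.5], "angular": [0, 0, 0.4043], "fingers": 0},
  ],
)

```text
time: 2.0
tool_pos: [298.5, 351.1, 332.6]
tcp_rot: [179.9, -0.1, 89.8]
ft_force: [0.1, 0.3, -0.4]
finger_gap: 85.3
grip_force: 0.0
```

```bash
python3 - <<'E'
from h import *
s=sense();print(s['tool_pos'],s['tcp_rot'])
P=camera_params('wrist');print(P, -np.array(P['R']).T@P['t'])
for q in ([529,190,60],[540,-197,27],[600,200,180]): print(proj('wrist',q))
E
```

```text
[298.46683536 351.06751688 332.5979095 ] [ 1.79886533e+02 -1.04061731e-01  8.97960795e+01]
{'vfov': 66.08471382048798, 'cx': 317.15159040263535, 'cy': 235.89449122005087, 'R': array([[ 9.99993472e-01, -3.16392924e-03,  1.74521426e-03],
       [-3.54616628e-03, -9.52038974e-01,  3.05956233e-01],
       [ 6.93488119e-04, -3.05960425e-01, -9.52043979e-01]]), 't': array([-296.97464584,  264.3362083 ,  583.74234547])} [297.50526892 429.32082183 475.39135888]
[[499.35323438 314.53576134]]
[[462.48409218 509.17467376]]
[[634.81025862 369.03583438]]
```

>>> step_arm(
  targets=[
    {"dp": [-0.06, 0.13, 0], "angular": [0, 0, 0], "fingers": 0},
    {"dp": [-0.12, 0.28, 0], "angular": [0, 0, 0], "fingers": 0},
    {"dp": [-0.2, 0.44, 0], "angular": [0, 0, 0], "fingers": 0},
    {"dp": [-0.28, 0.6, 0], "angular": [0, 0, 0], "fingers": 0},
    {"dp": [-0.36, 0.76, 0], "angular": [0, 0, 0], "fingers": 0},
    {"dp": [-0.44, 0.9, 0], "angular": [0, 0, 0], "fingers": 0},
    {"dp": [-0.5, 1, 0], "angular": [0, 0, 0], "fingers": 0},
    {"dp": [-0.5, 1, 0], "angular": [0, 0, 0], "fingers": 0},
  ],
)

```text
time: 3.0
tool_pos: [498.1, 251.1, 330.3]
tcp_rot: [-179.9, 0.0, 90.0]
ft_force: [-0.0, 0.5, -0.0]
finger_gap: 85.7
grip_force: 0.0
```

```bash
python3 - <<'E'
from h import *
import pickle
P=camera_params('wrist');a=snapshot('wrist');cv2.imwrite('pics/w1.png',a);pickle.dump(P,open('P1.pkl','wb'))
s=sense();print(s['tool_pos'],s['tcp_rot'])
for n,z in (('box_mouth',60),('bail_bar',180),('bail_hinge_mid',71.5),('box',0)):
    for r in pinpoint('wrist',n)[:3]: print(n,round(r['conf'],2),np.round(r['at'],1),np.round(atz('wrist',r['at'],z,P),1))
E
```

```text
[497.44853138 251.7013508  330.58912285] [-1.79922673e+02  3.80777934e-03  8.99955384e+01]
box_mouth 0.72 [340.2 245.8] [524.  183.6  60. ]
bail_bar 0.96 [506.5 280. ] [661.1 194.7 180. ]
bail_bar 0.7 [ 71.4 225. ] [293.6 244.2 180. ]
bail_hinge_mid 0.79 [181.7 246.1] [340.3 187.2  71.5]
bail_hinge_mid 0.65 [397.2 242. ] [588.7 192.3  71.5]
bail_hinge_mid 0.56 [319.   64.4] [498.6 378.8  71.5]
box 0.74 [160.2 220.9] [287.7 197.4   0. ]
box 0.65 [336.9 229.7] [523.  185.2   0. ]
box 0.37 [233.1 360.5] [369.3 -21.7   0. ]
```

View pics/w1.png

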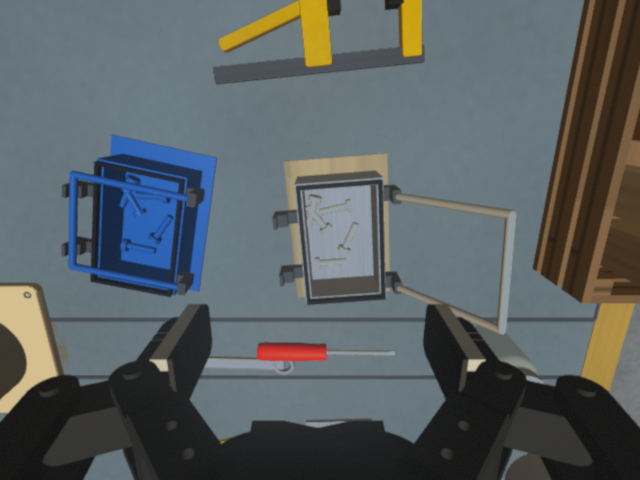

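```bash
python3 - <<'E'
from h import *
a=cv2.imread('pics/w1.png')[145:310,260:420]
cv2.imwrite('pics/w1c.png',cv2.resize(a,None,fx=3.6,fy=3.6,interpolation=cv2.INTER_CUBIC))
E
```

```text
(no output)
```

View pics/w1c.png

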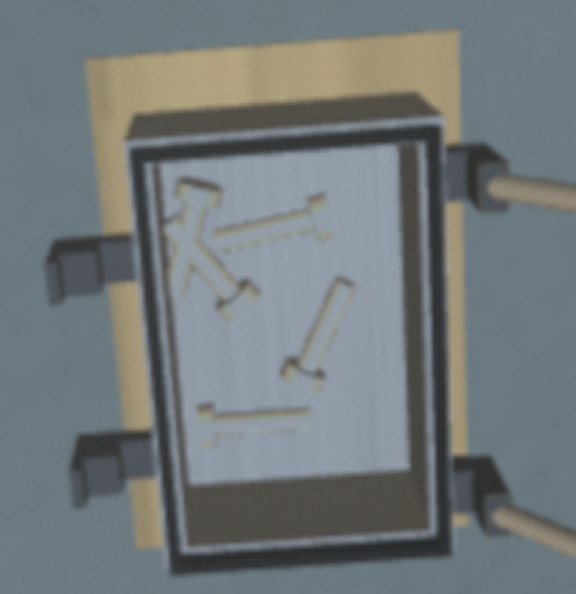

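```bash
cat > fit.py <<'E'
from h import *
from scipy.optimize import least_squares
import pickle
P=pickle.load(open('P1.pkl','rb'))
u=lambda p:np.array(p)/3.6+[260,145]
# image up=+y, right=+x (approx)
seal=[u(p) for p in((131,150),(440,124),(451,553),(171,573))]
foot=[u(p) for p in((87,60),(459,31),(467,522),(136,548))]
rim=[u(p) for p in((128,140),(440,118))]
sg=np.array([(-1,1),(1,1),(1,-1),(-1,-1)])
def pts(q,hx,hy,z):
    c,s=np.cos(q[2]),np.sin(q[2]); L=sg*[hx,hy]
    return np.c_[L@np.array([[c,s],[-s,c]])+q[:2],np.full(4,z)]
def f(q):
    return np.r_[(proj('w',pts(q,q[3],q[4],68),P)-seal).ravel(),(proj('w',pts(q,65,95,3),P)-foot).ravel(),(proj('w',pts(q,50,75,60),P)[:2]-rim).ravel()]
r=least_squares(f,[524,185,0.05,48,73]);q=r.x
print(q,np.degrees(q[2]));print(np.round(r.fun.reshape(-1,2),1))
c,s=np.cos(q[2]),np.sin(q[2]);Rm=np.array([[c,-s],[s,c]])
for th in(1.9,2,2.1,2.2,2.3):
    X=[np.r_[q[:2]+Rm@[61+128*np.cos(th+0)*-1,y],71.5+128*np.sin(th)] for y in(55,0,-55)]
    print(th,np.round(proj('w',X,P)).tolist(),np.round(X[1]))
np.save('box.npy',q)
E
python3 fit.py
```

```text
[5.26747703e+02 1.86471040e+02 7.72611049e-02 4.75270873e+01
 7.30590642e+01] 4.426735232168183
[[-0.   0.1]
 [ 0.2  0.7]
 [-0.1  0.6]
 [ 0.1  0.4]
 [-0.4 -0.5]
 [-0.1 -0.6]
 [ 0.2  0.5]
 [ 0.1 -0.3]
 [-1.2  0. ]
 [ 1.2 -0.7]]
1.9 [[479.0, 224.0], [475.0, 287.0], [472.0, 343.0]] [629. 194. 193.]
2 [[491.0, 221.0], [487.0, 283.0], [483.0, 339.0]] [641. 195. 188.]
2.1 [[502.0, 218.0], [497.0, 279.0], [493.0, 335.0]] [652. 196. 182.]
2.2 [[511.0, 215.0], [506.0, 275.0], [501.0, 330.0]] [663. 197. 175.]
2.3 [[518.0, 211.0], [513.0, 271.0], [508.0, 324.0]] [673. 198. 167.]
```

>>> step_arm(
  targets=[
    {"dp": [-0.12, 0, 0], "angular": [0, 0, 0], "fingers": 0},
    {"dp": [-0.26, 0, 0], "angular": [0, 0, 0], "fingers": 0},
    {"dp": [-0.4, 0, 0], "angular": [0, 0, 0], "fingers": 0},
    {"dp": [-0.55, 0, 0], "angular": [0, 0, 0], "fingers": 0},
    {"dp": [-0.7, 0, 0], "angular": [0, 0, 0], "fingers": 0},
    {"dp": [-0.83, 0, 0], "angular": [0, 0, 0], "fingers": 0},
    {"dp": [-0.95, 0, 0], "angular": [0, 0, 0], "fingers": 0},
    {"dp": [-1, 0, 0], "angular": [0, 0, 0], "fingers": 0},
  ],
)

```text
time: 4.25
tool_pos: [497.3, 51.2, 331.6]
tcp_rot: [180.0, -0.0, 90.0]
ft_force: [-0.1, 0.3, 0.2]
finger_gap: 85.4
grip_force: 0.0
```

>>> step_arm(
  targets=[
    {"dp": [-0.12, 0.02, 0], "angular": [0, 0, 0], "fingers": 0},
    {"dp": [-0.26, 0.05, 0], "angular": [0, 0, 0], "fingers": 0},
    {"dp": [-0.4, 0.08, 0.05], "angular": [0, 0, 0], "fingers": 0},
    {"dp": [-0.55, 0.12, 0.1], "angular": [0, 0, 0], "fingers": 0},
    {"dp": [-0.7, 0.15, 0.15], "angular": [0, 0, 0], "fingers": 0},
    {"dp": [-0.83, 0.18, 0.2], "angular": [0, 0, 0], "fingers": 0},
    {"dp": [-0.95, 0.2, 0.25], "angular": [0, 0, 0], "fingers": 0},
    {"dp": [-1, 0.2, 0.25], "angular": [0, 0, 0], "fingers": 0},
  ],
)

```text
time: 5.25
tool_pos: [537.2, -148.5, 280.3]
tcp_rot: [-179.9, -0.0, 90.0]
ft_force: [-1.2, -0.2, 0.8]
finger_gap: 85.3
grip_force: 0.0
```

```bash
python3 - <<'E'
from h import *
import pickle
P=camera_params('wrist');a=snapshot('wrist');pickle.dump(P,open('P2.pkl','wb'))
s=sense();print(s['tool_pos'],s['tcp_rot'])
for r in pinpoint('wrist','lid_center')[:3]: print(round(r['conf'],2),np.round(r['at'],1),np.round(atz('wrist',r['at'],27,P),1))
u=r=None
c=proj('wrist',[540,-197,27],P)[0];print(c)
x0,y0=int(max(0,c[0]-110)),int(max(0,c[1]-90));print(x0,y0)
cv2.imwrite('pics/w2raw.png',a)
cv2.imwrite('pics/w2.png',cv2.resize(a[y0:y0+180,x0:x0+220],None,fx=3.3,fy=3.3,interpolation=cv2.INTER_CUBIC))
E
```

```text
[ 537.26192154 -149.16960227  280.98222306] [-1.79951686e+02 -1.41513075e-03  8.99651662e+01]
0.95 [314.3 233.6] [ 532.4 -195.    27. ]
0.95 [143.3 250.4] [ 336.9 -215.3   27. ]
[321.02877812 235.309897  ]
211 145
```

View pics/w2.png

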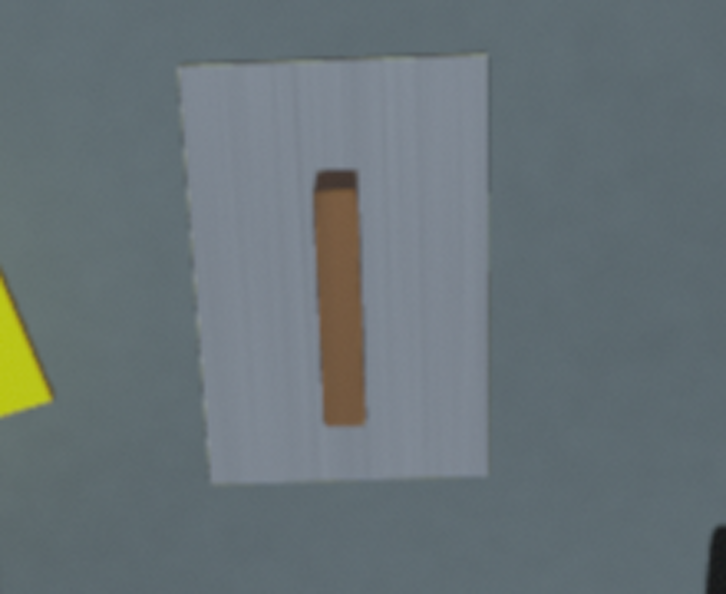

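```bash
python3 - <<'E'
from h import *
from scipy.optimize import least_squares
import pickle
P=pickle.load(open('P2.pkl','rb'))
u=lambda l:np.array(l)/3.3+[211,145]
pl=u(((179,66),(488,54),(488,476),(211,484)));rb=u(((316,189),(357,187),(365,425),(323,426)))
sg=np.array([(-1,1),(1,1),(1,-1),(-1,-1)])
def pts(q,hx,hy,z):
    c,s=np.cos(q[2]),np.sin(q[2]); L=sg*[hx,hy]
    return np.c_[L@np.array([[c,s],[-s,c]])+q[:2],np.full(4,z)]
f=lambda q:np.r_[(proj('w',pts(q,51,76,20),P)-pl).ravel(),(proj('w',pts(q,7,40,54),P)-rb).ravel()]
r=least_squares(f,[532,-195,0.03]);print(r.x,np.degrees(r.x[2]));print(np.round(r.fun.reshape(-1,2),1))
s=sense();print(s['tool_pos'],s['tcp_rot'])
E
```

```text
[ 5.32581038e+02 -1.92916051e+02  3.36312565e-02] 1.926929056569586
[[-0.5 -0.8]
 [ 0.4 -0.3]
 [ 0.2 -0.1]
 [-0.4 -0.1]
 [-0.8  0.2]
 [ 0.5  0.4]
 [ 0.4  0.3]
 [ 0.2  0.4]]
[ 537.45530082 -148.4296328   281.53597462] [-1.79998552e+02 -7.90866038e-03  8.99645272e+01]
```

>>> step_arm(
  targets=[
    {"dp": [-0.04, 0, 0.1], "angular": [0, 0, -0.004], "fingers": 0},
    {"dp": [-0.1, -0.01, 0.25], "angular": [0, 0, -0.01], "fingers": 0},
    {"dp": [-0.16, -0.02, 0.42], "angular": [0, 0, -0.011], "fingers": 0},
    {"dp": [-0.2, -0.024, 0.6], "angular": [0, 0, -0.011], "fingers": 0},
    {"dp": [-0.222, -0.024, 0.75], "angular": [0, 0, -0.011], "fingers": 0},
    {"dp": [-0.222, -0.024, 0.87], "angular": [0, 0, -0.011], "fingers": 0},
    {"dp": [-0.222, -0.024, 0.95], "angular": [0, 0, -0.011], "fingers": 0},
    {"dp": [-0.222, -0.024, 0.98], "angular": [0, 0, -0.011], "fingers": 0},
  ],
)

```text
time: 6.35
tool_pos: [532.0, -192.1, 83.9]
tcp_rot: [-179.9, -0.0, 92.0]
ft_force: [-0.3, -0.1, 0.0]
finger_gap: 85.4
grip_force: 0.0
```

```bash
python3 - <<'E'
from h import *
for i in range(2):
  s=sense();print(s['tool_pos'],s['tcp_rot'],s['ft_force'])
  P=camera_params('wrist');a=snapshot('wrist')
  for r in pinpoint('wrist','lid_center')[:2]: print(round(r['conf'],2),np.round(r['at'],1),np.round(atz('wrist',r['at'],27,P),1))
E
```

```text
[ 531.97115836 -192.08275876   83.93648393] [-1.79912850e+02 -4.73555925e-02  9.20163481e+01] [-0.33897348 -0.05665966  0.00827229]
0.93 [318.3 262.2] [ 531.6 -194.1   27. ]
[ 532.54556435 -192.4790462    84.98559307] [-1.79979395e+02 -1.33597644e-02  9.19992556e+01] [-0.41319541 -0.33199935  0.15168526]
0.56 [320.1 259.4] [ 533.2 -193.2   27. ]
```

Aligned. Descend to TCP z ≈ 26 and close.

>>> step_arm(
  targets=[
    {"dp": [0, 0, 0.06], "angular": [0, 0, 0], "fingers": 0},
    {"dp": [0, 0, 0.14], "angular": [0, 0, 0], "fingers": 0},
    {"dp": [0, 0, 0.22], "angular": [0, 0, 0], "fingers": 0.3},
    {"dp": [0, 0, 0.28], "angular": [0, 0, 0], "fingers": 0.5},
    {"dp": [0, 0, 0.295], "angular": [0, 0, 0], "fingers": 0.7},
    {"dp": [0, 0, 0.295], "angular": [0, 0, 0], "fingers": 1},
    {"dp": [0, 0, 0.295], "angular": [0, 0, 0], "fingers": 1},
    {"dp": [0, 0, 0.295], "angular": [0, 0, 0], "fingers": 1},
  ],
  newtons=60,
)

```text
time: 7.55
tool_pos: [532.8, -192.9, 26.7]
tcp_rot: [180.0, 0.0, 92.0]
ft_force: [0.3, 0.6, -2.1]
finger_gap: 12.9
grip_force: 61.0
```

>>> step_arm(
  targets=[
    {"dp": [0, 0, 0], "angular": [0, 0, 0], "fingers": 1},
    {"dp": [0, 0, 0], "angular": [0, 0, 0], "fingers": 1},
    {"dp": [0, 0, -0.05], "angular": [0, 0, 0], "fingers": 1},
    {"dp": [0, 0, -0.15], "angular": [0, 0, 0], "fingers": 1},
    {"dp": [0, 0, -0.3], "angular": [0, 0, 0], "fingers": 1},
    {"dp": [0.02, 0, -0.5], "angular": [0, 0, 0], "fingers": 1},
    {"dp": [0.12, 0, -0.7], "angular": [0, 0, 0], "fingers": 1},
    {"dp": [0.25, 0, -0.8], "angular": [0, 0, 0], "fingers": 1},
  ],
)

```text
time: 8.55
tool_pos: [532.5, -143.3, 191.4]
tcp_rot: [179.7, 0.1, 91.9]
ft_force: [0.8, 0.1, -1.5]
finger_gap: 13.0
grip_force: 61.3
```

```bash
python3 - <<'E'
from h import *
s=sense();print(s['tool_pos'],s['tcp_rot'],s['ft_force'],s['finger_gap'],s['grip_force'])
E
```

```text
[ 532.45765566 -143.29051914  191.42919352] [1.79672748e+02 1.38861130e-01 9.19135127e+01] [ 0.75719539  0.12379486 -1.4577584 ] 12.988424618666166 61.25699758529663
```

>>> step_arm(
  targets=[
    {"dp": [0.13, 0, 0], "angular": [0, 0, 0], "fingers": 1},
    {"dp": [0.26, 0, 0], "angular": [0, 0, 0], "fingers": 1},
    {"dp": [0.4, 0, 0], "angular": [0, 0, 0], "fingers": 1},
    {"dp": [0.53, 0, 0], "angular": [0, 0, 0], "fingers": 1},
    {"dp": [0.66, 0, 0], "angular": [0, 0, 0], "fingers": 1},
    {"dp": [0.79, 0, 0], "angular": [0, 0, 0], "fingers": 1},
    {"dp": [0.9, 0, 0], "angular": [0, 0, 0], "fingers": 1},
    {"dp": [1, 0, 0], "angular": [0, 0, 0], "fingers": 1},
  ],
)

```text
time: 9.55
tool_pos: [524.3, 58.0, 188.3]
tcp_rot: [179.9, -0.0, 92.0]
ft_force: [0.6, -0.2, -2.1]
finger_gap: 12.8
grip_force: 61.2
```

>>> step_arm(
  targets=[
    {"dp": [0.1, 0, 0], "angular": [0, 0, 0], "fingers": 1},
    {"dp": [0.2, 0.01, 0], "angular": [0, 0, -0.004], "fingers": 1},
    {"dp": [0.3, 0.02, 0], "angular": [0, 0, -0.008], "fingers": 1},
    {"dp": [0.4, 0.027, 0], "angular": [0, 0, -0.0135], "fingers": 1},
    {"dp": [0.5, 0.027, 0.02], "angular": [0, 0, -0.0135], "fingers": 1},
    {"dp": [0.58, 0.027, 0.06], "angular": [0, 0, -0.0135], "fingers": 1},
    {"dp": [0.63, 0.027, 0.1], "angular": [0, 0, -0.0135], "fingers": 1},
    {"dp": [0.65, 0.027, 0.1], "angular": [0, 0, -0.0135], "fingers": 1},
  ],
)

```text
time: 10.55
tool_pos: [524.0, 187.5, 164.7]
tcp_rot: [-179.9, 0.0, 94.4]
ft_force: [0.2, -0.3, -2.5]
finger_gap: 13.0
grip_force: 61.2
```

```bash
python3 - <<'E'
from h import *
import pickle
P=camera_params('wrist');a=snapshot('wrist');cv2.imwrite('pics/w3.png',a);pickle.dump(P,open('P3.pkl','wb'))
s=sense();print(s['tool_pos'],s['tcp_rot'],s['ft_force'],s['finger_gap'])
for r in pinpoint('wrist','lid_center')[:2]: print(round(r['conf'],2),np.round(r['at'],1),np.round(atz('wrist',r['at'],s['tool_pos'][2],P),1))
E
```

```text
[524.40167889 187.65568958 165.43749248] [-1.79910911e+02  1.25031775e-02  9.44236811e+01] [ 1.04401996 -0.05950076 -1.13378487] 13.087791549803487
0.83 [316.5 310. ] [522.8 186.4 165.4]
0.68 [516.4 401.6] [620.6 145.5 165.4]
```

View pics/w3.png

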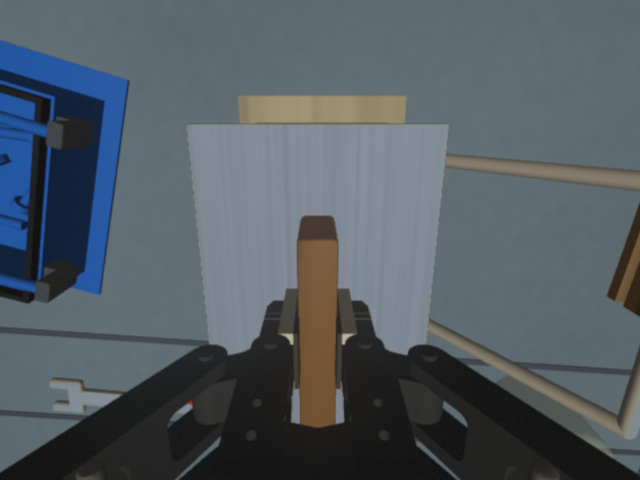

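```bash
python3 - <<'E'
from h import *
import pickle
P=pickle.load(open('P3.pkl','rb'));q=np.load('box.npy')
l=[atz('w',p,158.5,P)[:2] for p in((187,124),(448,124))]
g=[atz('w',p,3,P)[:2] for p in((239,96),(406,96))]
for n,a,b,h in(('lid',*l,76),('foot',*g,95)):
    d=b-a; th=np.arctan2(d[1],d[0]); y=np.array([-np.sin(th),np.cos(th)])
    print(n,np.linalg.norm(d),np.degrees(th),(a+b)/2-h*y)
print(q)
s=sense();print(s['tool_pos'])
E
```

```text
lid 100.74470378945973 4.461705064617014 [523.08920932 187.29709622]
foot 128.9291419441461 4.450151402856411 [526.7009481  186.33028642]
[5.26747703e+02 1.86471040e+02 7.72611049e-02 4.75270873e+01
 7.30590642e+01]
[524.78742866 187.23230216 165.96344482]
```

>>> step_arm(
  targets=[
    {"dp": [-0.0055, 0.013, 0.02], "angular": [0, 0, 0], "fingers": 1},
    {"dp": [-0.0055, 0.013, 0.08], "angular": [0, 0, 0], "fingers": 1},
    {"dp": [-0.0055, 0.013, 0.16], "angular": [0, 0, 0], "fingers": 1},
    {"dp": [-0.0055, 0.013, 0.24], "angular": [0, 0, 0], "fingers": 1},
    {"dp": [-0.0055, 0.013, 0.3], "angular": [0, 0, 0], "fingers": 1},
    {"dp": [-0.0055, 0.013, 0.34], "angular": [0, 0, 0], "fingers": 1},
    {"dp": [-0.0055, 0.013, 0.36], "angular": [0, 0, 0], "fingers": 1},
    {"dp": [-0.0055, 0.013, 0.375], "angular": [0, 0, 0], "fingers": 1},
  ],
)

```text
time: 11.65
tool_pos: [527.9, 186.4, 91.5]
tcp_rot: [180.0, -0.0, 94.4]
ft_force: [0.1, 0.5, -1.5]
finger_gap: 12.7
grip_force: 61.2
```

>>> step_arm(
  targets=[
    {"dp": [0, 0, 0.01], "angular": [0, 0, 0], "fingers": 1},
    {"dp": [0, 0, 0.02], "angular": [0, 0, 0], "fingers": 1},
    {"dp": [0, 0, 0.03], "angular": [0, 0, 0], "fingers": 1},
    {"dp": [0, 0, 0.035], "angular": [0, 0, 0], "fingers": 1},
    {"dp": [0, 0, 0.04], "angular": [0, 0, 0], "fingers": 1},
    {"dp": [0, 0, 0.045], "angular": [0, 0, 0], "fingers": 1},
    {"dp": [0, 0, 0.045], "angular": [0, 0, 0], "fingers": 1},
    {"dp": [0, 0, 0.045], "angular": [0, 0, 0], "fingers": 1},
  ],
)

```text
time: 12.65
tool_pos: [527.7, 186.3, 82.3]
tcp_rot: [180.0, -0.0, 94.4]
ft_force: [-0.2, -0.2, -1.6]
finger_gap: 12.9
grip_force: 61.2
```

>>> step_arm(
  targets=[
    {"dp": [0, 0, 0.005], "angular": [0, 0, 0], "fingers": 1},
    {"dp": [0, 0, 0.01], "angular": [0, 0, 0], "fingers": 1},
    {"dp": [0, 0, 0.015], "angular": [0, 0, 0], "fingers": 1},
    {"dp": [0, 0, 0.02], "angular": [0, 0, 0], "fingers": 1},
    {"dp": [0, 0, 0.025], "angular": [0, 0, 0], "fingers": 1},
    {"dp": [0, 0, 0.03], "angular": [0, 0, 0], "fingers": 1},
    {"dp": [0, 0, 0.035], "angular": [0, 0, 0], "fingers": 1},
    {"dp": [0, 0, 0.04], "angular": [0, 0, 0], "fingers": 1},
  ],
)

```text
time: 13.65
tool_pos: [527.7, 186.3, 75.6]
tcp_rot: [180.0, 0.0, 94.4]
ft_force: [-5.9, -1.6, 9.1]
finger_gap: 12.9
grip_force: 62.9
```

>>> step_arm(
  targets=[
    {"dp": [0, 0, 0.003], "angular": [0, 0, 0], "fingers": 1},
    {"dp": [0, 0, 0.006], "angular": [0, 0, 0], "fingers": 1},
    {"dp": [0, 0, 0.009], "angular": [0, 0, 0], "fingers": 1},
    {"dp": [0, 0, 0.01], "angular": [0, 0, 0], "fingers": 1},
    {"dp": [0, 0, 0.01], "angular": [0, 0, 0], "fingers": 1},
    {"dp": [0, 0, 0.01], "angular": [0, 0, 0], "fingers": 1},
    {"dp": [0, 0, 0.01], "angular": [0, 0, 0], "fingers": 1},
    {"dp": [0, 0, 0.01], "angular": [0, 0, 0], "fingers": 1},
  ],
)

```text
time: 14.65
tool_pos: [527.7, 186.3, 73.5]
tcp_rot: [180.0, 0.0, 94.4]
ft_force: [-7.1, -1.6, 8.4]
finger_gap: 12.7
grip_force: 62.8
```

>>> step_arm(
  targets=[
    {"dp": [0, -0.003, 0], "angular": [0, 0, 0], "fingers": 1},
    {"dp": [0, -0.006, 0.003], "angular": [0, 0, 0], "fingers": 1},
    {"dp": [0, -0.008, 0.006], "angular": [0, 0, 0], "fingers": 1},
    {"dp": [0, -0.008, 0.009], "angular": [0, 0, 0], "fingers": 1},
    {"dp": [0, -0.008, 0.01], "angular": [0, 0, 0], "fingers": 1},
    {"dp": [0, -0.008, 0.01], "angular": [0, 0, 0], "fingers": 1},
    {"dp": [0, -0.008, 0.01], "angular": [0, 0, 0], "fingers": 1},
    {"dp": [0, -0.008, 0.01], "angular": [0, 0, 0], "fingers": 1},
  ],
)

```text
time: 15.65
tool_pos: [527.7, 186.3, 72.4]
tcp_rot: [179.8, -0.0, 94.4]
ft_force: [-0.5, -1.7, 8.6]
finger_gap: 13.0
grip_force: 62.8
```

>>> step_arm(
  targets=[
    {"dp": [0, 0, 0.003], "angular": [0, 0, 0], "fingers": 1},
    {"dp": [0, 0, 0.006], "angular": [0, 0, 0], "fingers": 1},
    {"dp": [0, 0, 0.009], "angular": [0, 0, 0], "fingers": 1},
    {"dp": [0, 0, 0.012], "angular": [0, 0, 0], "fingers": 1},
    {"dp": [0, 0, 0.012], "angular": [0, 0, 0], "fingers": 1},
    {"dp": [0, 0, 0.012], "angular": [0, 0, 0], "fingers": 1},
    {"dp": [0, 0, 0.012], "angular": [0, 0, 0], "fingers": 1},
    {"dp": [0, 0, 0.012], "angular": [0, 0, 0], "fingers": 1},
  ],
)

```text
time: 16.65
tool_pos: [527.7, 186.3, 72.0]
tcp_rot: [179.8, -0.0, 94.4]
ft_force: [-9.8, -4.9, 26.4]
finger_gap: 13.0
grip_force: 65.3
```

>>> step_arm(
  targets=[
    {"dp": [0, 0, -0.012], "angular": [0, 0, 0], "fingers": 1},
    {"dp": [0, 0, -0.012], "angular": [0, 0, 0], "fingers": 0.5},
    {"dp": [0, 0, -0.012], "angular": [0, 0, 0], "fingers": 0.5},
    {"dp": [0, 0, -0.012], "angular": [0, 0, 0], "fingers": 0.5},
    {"dp": [0, 0, -0.05], "angular": [0, 0, 0], "fingers": 0.5},
    {"dp": [0, 0, -0.15], "angular": [0, 0, 0], "fingers": 0.5},
    {"dp": [0, 0, -0.3], "angular": [0, 0, 0], "fingers": 0.5},
    {"dp": [0, 0, -0.5], "angular": [0, 0, 0], "fingers": 1},
  ],
)

```text
time: 17.65
tool_pos: [525.7, 186.1, 169.6]
tcp_rot: [-180.0, 0.0, 94.4]
ft_force: [0.3, 0.9, 0.7]
finger_gap: 26.1
grip_force: 0.0
```

```bash
python3 - <<'E'
from h import *
P=camera_params('wrist');a=snapshot('wrist');cv2.imwrite('pics/w4.png',a)
s=sense();print(s['tool_pos'],s['tcp_rot'],s['ft_force'],s['finger_gap'])
for r in pinpoint('wrist','lid_center')[:2]: print(round(r['conf'],2),np.round(r['at'],1),np.round(atz('wrist',r['at'],73,P),1))
q=np.load('box.npy');c,sn=np.cos(q[2]),np.sin(q[2])
def W(x,y,z): return [q[0]+c*x-sn*y,q[1]+sn*x+c*y,z]
pr=lambda L:np.round(proj('w',[W(*p) for p in L],P)).astype(int)
for z,col in((66,(0,255,0)),(74,(0,0,255))):
  cv2.polylines(a,[pr([(-51,76,z),(51,76,z),(51,-76,z),(-51,-76,z)])],True,col,1)
cv2.imwrite('pics/w4o.png',a)
E
```

```text
[529.0032353  186.9549739  176.92546999] [ 1.79494790e+02 -8.80376713e-02  9.44086942e+01] [2.82862056 0.54791572 5.14994027] 18.45076790874064
0.57 [320.  238.7] [526.6 185.4  73. ]
```

View pics/w4o.png

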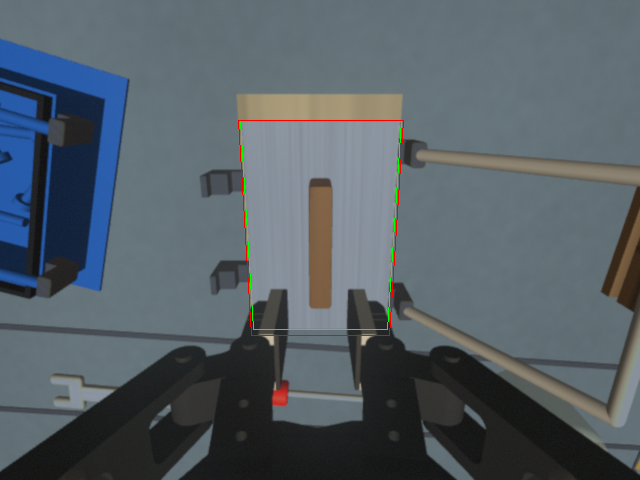

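>>> step_arm(
  targets=[
    {"dp": [0, 0, -0.15], "angular": [0, 0, 0], "fingers": 1},
    {"dp": [0, 0.1, -0.3], "angular": [0, 0, 0], "fingers": 1},
    {"dp": [0, 0.25, -0.35], "angular": [0, 0, 0], "fingers": 1},
    {"dp": [0, 0.42, -0.35], "angular": [0, 0, 0], "fingers": 1},
    {"dp": [0, 0.58, -0.35], "angular": [0, 0, 0], "fingers": 1},
    {"dp": [0, 0.75, -0.35], "angular": [0, 0, 0], "fingers": 1},
    {"dp": [0, 0.88, -0.35], "angular": [0, 0, 0], "fingers": 1},
    {"dp": [0, 0.92, -0.35], "angular": [0, 0, 0], "fingers": 1},
  ],
)

```text
time: 18.75
tool_pos: [710.4, 200.1, 237.9]
tcp_rot: [-180.0, 0.0, 94.4]
ft_force: [-0.1, -0.1, -0.1]
finger_gap: 0.1
grip_force: 0.0
```

```bash
python3 - <<'E'
from h import *
for c in('top','scene'): snapshot(c)
s=sense();print(s['tool_pos'],s['tcp_rot'],s['ft_force'],s['finger_gap'])
from scipy.optimize import minimize_scalar
P=camera_params('wrist');a=snapshot('wrist')
q=np.load('box.npy');c,sn=np.cos(q[2]),np.sin(q[2])
def bar(th):
  x=61-128*np.cos(th); return np.array([q[0]+c*x,q[1]+sn*x,71.5+128*np.sin(th)])
for cam in('top','scene','wrist'):
  for r in pinpoint(cam,'bail_bar')[:2]:
    m=minimize_scalar(lambda t:np.linalg.norm(proj(cam,bar(t))[0]-r['at']),bounds=(1.6,2.5),method='bounded')
    print(cam,round(r['conf'],2),np.round(r['at']),round(m.x,3),round(m.fun,1),np.round(bar(m.x),1))
E
```

```text
[709.65829855 200.19208812 237.86680132] [-1.79983215e+02  1.79318371e-03  9.43899238e+01] [-1.14232118  0.33836454  0.05223078] 0.01582341058001348
top 0.19 [481. 248.] 1.6 273.7 [591.3 191.5 199.4]
scene 0.58 [392. 151.] 1.6 93.0 [591.3 191.5 199.4]
scene 0.48 [437. 276.] 2.22 4.3 [664.7 197.1 173.5]
wrist 0.63 [238. 257.] 2.182 1.5 [660.8 196.9 176.3]
```

>>> step_arm(
  targets=[
    {"dp": [0, 0, 0.04], "angular": [0, 0, 0], "fingers": 1},
    {"dp": [0, 0, 0.1], "angular": [0, 0, 0], "fingers": 1},
    {"dp": [0, 0, 0.18], "angular": [0, 0, 0], "fingers": 1},
    {"dp": [0, 0, 0.26], "angular": [0, 0, 0], "fingers": 1},
    {"dp": [0, 0, 0.33], "angular": [0, 0, 0], "fingers": 1},
    {"dp": [0, 0, 0.37], "angular": [0, 0, 0], "fingers": 1},
    {"dp": [0, 0, 0.39], "angular": [0, 0, 0], "fingers": 1},
    {"dp": [0, 0, 0.39], "angular": [0, 0, 0], "fingers": 1},
  ],
)

```text
time: 20.05
tool_pos: [709.6, 200.2, 159.9]
tcp_rot: [180.0, 0.0, 94.4]
ft_force: [-0.6, -0.1, 0.1]
finger_gap: 0.1
grip_force: 0.0
```

>>> step_arm(
  targets=[
    {"dp": [0, -0.09, 0], "angular": [0, 0, 0], "fingers": 1},
    {"dp": [0, -0.147, -0.01], "angular": [0, 0, 0], "fingers": 1},
    {"dp": [0, -0.2, -0.045], "angular": [0, 0, 0], "fingers": 1},
    {"dp": [0, -0.256, -0.075], "angular": [0, 0, 0], "fingers": 1},
    {"dp": [0, -0.315, -0.098], "angular": [0, 0, 0], "fingers": 1},
    {"dp": [0, -0.377, -0.115], "angular": [0, 0, 0], "fingers": 1},
    {"dp": [0, -0.44, -0.127], "angular": [0, 0, 0], "fingers": 1},
    {"dp": [0, -0.504, -0.132], "angular": [0, 0, 0], "fingers": 1},
  ],
)

```text
time: 21.05
tool_pos: [607.9, 192.5, 186.3]
tcp_rot: [-180.0, -0.0, 94.4]
ft_force: [1.4, 0.7, 1.0]
finger_gap: 0.1
grip_force: 0.9
```

```bash
cat > bail.py <<'E'
from h import *
from scipy.optimize import minimize_scalar
q=np.load('box.npy');c,sn=np.cos(q[2]),np.sin(q[2])
def bar(th):
  x=61-128*np.cos(th); return np.array([q[0]+c*x,q[1]+sn*x,71.5+128*np.sin(th)])
s=sense();p=s['tool_pos'];print('local TCP',c*(p[0]-q[0])+sn*(p[1]-q[1]),-sn*(p[0]-q[0])+c*(p[1]-q[1]),p[2],s['tcp_rot'],s['ft_force'],s['time'])
import os
for cam in('top','scene','wrist'):
  P=camera_params(cam);a=snapshot(cam);cv2.imwrite(f'pics/b_{cam}_{s["time"]:.2f}.png',a)
  for r in pinpoint(cam,'bail_bar')[:3]:
    m=minimize_scalar(lambda t:np.linalg.norm(proj(cam,bar(t),P)[0]-r['at']),bounds=(-.1,2.4),method='bounded')
    if m.fun<15: print(cam,round(r['conf'],2),np.round(r['at']),'th',round(m.x,3),round(m.fun,1))
E
python3 bail.py
```

```text
local TCP 81.41192786239203 -0.2576813677082743 186.32176241581683 [-1.79978199e+02 -8.22737946e-04  9.44066437e+01] [1.4116637  0.70644707 1.01163415] 21.05
scene 0.83 [425. 237.] th 1.588 2.9
wrist 0.64 [271. 324.] th 1.582 0.8
```

>>> step_arm(
  targets=[
    {"dp": [0, -0.057, 0], "angular": [0, 0, 0], "fingers": 1},
    {"dp": [0, -0.12, 0.009], "angular": [0, 0, 0], "fingers": 1},
    {"dp": [0, -0.182, 0.023], "angular": [0, 0, 0], "fingers": 1},
    {"dp": [0, -0.243, 0.043], "angular": [0, 0, 0], "fingers": 1},
    {"dp": [0, -0.3, 0.069], "angular": [0, 0, 0], "fingers": 1},
    {"dp": [0, -0.357, 0.1], "angular": [0, 0, 0], "fingers": 1},
    {"dp": [0, -0.41, 0.138], "angular": [0, 0, 0], "fingers": 1},
    {"dp": [0, -0.457, 0.18], "angular": [0, 0, 0], "fingers": 1},
  ],
)

```text
time: 22.35
tool_pos: [517.2, 185.5, 149.8]
tcp_rot: [180.0, 0.0, 94.4]
ft_force: [0.7, 0.3, 1.4]
finger_gap: 0.2
grip_force: 0.5
```

>>> step_arm(
  targets=[
    {"dp": [0, 0.02, -0.01], "angular": [0, 0, 0], "fingers": 1},
    {"dp": [0, 0.03, -0.06], "angular": [0, 0, 0], "fingers": 1},
    {"dp": [0, 0.03, -0.14], "angular": [0, 0, 0], "fingers": 1},
    {"dp": [0, 0.02, -0.2], "angular": [0, 0, 0], "fingers": 1},
    {"dp": [0, 0, -0.22], "angular": [0, 0, 0], "fingers": 1},
    {"dp": [0, -0.05, -0.22], "angular": [0, 0, 0], "fingers": 1},
    {"dp": [0, -0.1, -0.22], "angular": [0, 0, 0], "fingers": 1},
    {"dp": [0, -0.1, -0.22], "angular": [0, 0, 0], "fingers": 1},
  ],
)

```text
time: 23.35
tool_pos: [496.8, 183.9, 193.7]
tcp_rot: [-179.9, 0.0, 94.4]
ft_force: [-0.5, 0.1, 0.5]
finger_gap: -0.2
grip_force: 0.0
```

```bash
python3 bail.py
```

```text
local TCP -30.098035513719775 -0.21044618456364095 193.71174419424017 [-1.79940962e+02  8.54916639e-03  9.44217938e+01] [-0.49099464  0.09498238  0.50478327] 23.35
top 0.62 [217. 257.] th 0.811 0.1
scene 0.71 [411. 216.] th 0.979 1.3
wrist 0.92 [319. 280.] th 0.799 2.7
```

>>> step_arm(
  targets=[
    {"dp": [0, 0.007, 0.09], "angular": [0, 0, 0], "fingers": 1},
    {"dp": [0, 0.01, 0.132], "angular": [0, 0, 0], "fingers": 1},
    {"dp": [0, -0.035, 0.178], "angular": [0, 0, 0], "fingers": 1},
    {"dp": [0, -0.073, 0.23], "angular": [0, 0, 0], "fingers": 1},
    {"dp": [0, -0.107, 0.284], "angular": [0, 0, 0], "fingers": 1},
    {"dp": [0, -0.135, 0.342], "angular": [0, 0, 0], "fingers": 1},
    {"dp": [0, -0.157, 0.402], "angular": [0, 0, 0], "fingers": 1},
    {"dp": [0, -0.165, 0.433], "angular": [0, 0, 0], "fingers": 1},
  ],
)

```text
time: 24.65
tool_pos: [464.3, 181.4, 106.5]
tcp_rot: [-179.9, 0.0, 94.4]
ft_force: [-0.5, -0.8, 0.2]
finger_gap: -0.3
grip_force: 0.6
```

```bash
python3 bail.py
```

```text
local TCP -62.62666249545094 -0.2517304574912771 106.54743990504817 [-1.79940720e+02  5.74256056e-03  9.44044013e+01] [-0.53126853 -0.80008747  0.20146834] 24.65
top 0.87 [223. 273.] th 0.374 0.5
scene 0.68 [401. 223.] th 0.227 3.5
wrist 0.81 [315. 301.] th 0.24 0.9
```

>>> step_arm(
  targets=[
    {"dp": [0, -0.007, 0.031], "angular": [0, 0, 0], "fingers": 1},
    {"dp": [0, -0.013, 0.063], "angular": [0, 0, 0], "fingers": 1},
    {"dp": [0, -0.017, 0.095], "angular": [0, 0, 0], "fingers": 1},
    {"dp": [0, -0.019, 0.12], "angular": [0, 0, 0], "fingers": 1},
    {"dp": [0, -0.02, 0.135], "angular": [0, 0, 0], "fingers": 1},
    {"dp": [0, -0.02, 0.145], "angular": [0, 0, 0], "fingers": 1},
    {"dp": [0, -0.02, 0.155], "angular": [0, 0, 0], "fingers": 1},
    {"dp": [0, -0.02, 0.155], "angular": [0, 0, 0], "fingers": 1},
  ],
)

```text
time: 25.95
tool_pos: [461.0, 181.1, 76.6]
tcp_rot: [-180.0, 0.0, 94.4]
ft_force: [-0.5, 0.0, -0.5]
finger_gap: -0.2
grip_force: 0.0
```

>>> step_arm(
  targets=[
    {"dp": [0, 0, 0.003], "angular": [0, 0, 0], "fingers": 1},
    {"dp": [0, 0, 0.006], "angular": [0, 0, 0], "fingers": 1},
    {"dp": [0, 0, 0.009], "angular": [0, 0, 0], "fingers": 1},
    {"dp": [0, 0, 0.012], "angular": [0, 0, 0], "fingers": 1},
    {"dp": [0, 0, 0.014], "angular": [0, 0, 0], "fingers": 1},
    {"dp": [0, 0, 0.014], "angular": [0, 0, 0], "fingers": 1},
    {"dp": [0, 0, 0.014], "angular": [0, 0, 0], "fingers": 1},
    {"dp": [0, 0, 0.014], "angular": [0, 0, 0], "fingers": 1},
  ],
)

```text
time: 26.95
tool_pos: [461.3, 181.2, 75.2]
tcp_rot: [180.0, -0.0, 94.4]
ft_force: [-5.5, -1.4, 12.3]
finger_gap: 0.1
grip_force: 5.9
```

```bash
python3 bail.py
```

```text
local TCP -65.60987595155275 -0.1665283231367125 75.16411714829765 [ 1.79967971e+02 -3.93645312e-04  9.44081018e+01] [-5.51706122 -1.36961201 12.30357413] 26.95
scene 0.84 [400. 227.] th 0.056 4.0
```

>>> step_arm(
  targets=[
    {"dp": [0, 0, -0.02], "angular": [0, 0, 0], "fingers": 1},
    {"dp": [0, 0, -0.06], "angular": [0, 0, 0], "fingers": 1},
    {"dp": [0, 0, -0.14], "angular": [0, 0, 0], "fingers": 1},
    {"dp": [0, 0, -0.25], "angular": [0, 0, 0], "fingers": 1},
    {"dp": [0, 0, -0.4], "angular": [0, 0, 0], "fingers": 1},
    {"dp": [0, 0, -0.55], "angular": [0, 0, 0], "fingers": 1},
    {"dp": [0, 0, -0.65], "angular": [0, 0, 0], "fingers": 1},
    {"dp": [0, 0, -0.7], "angular": [0, 0, 0], "fingers": 1},
  ],
)

```text
time: 28.25
tool_pos: [461.8, 181.4, 216.3]
tcp_rot: [179.8, -0.0, 94.4]
ft_force: [0.2, 0.3, 0.2]
finger_gap: 0.3
grip_force: 0.0
```

```bash
python3 bail.py; cp pics/b_wrist_2[78]*.png pics/w5.png
```

```text
local TCP -65.10666246188481 -0.0850495658867434 216.28933382596398 [ 1.79828350e+02 -3.42792589e-02  9.43975816e+01] [0.22071159 0.29973195 0.22539387] 28.25
top 0.76 [228. 278.] th -0.1 1.2
scene 0.74 [400. 230.] th -0.02 4.1
wrist 0.62 [317. 218.] th -0.043 0.4
```

View pics/w5.png

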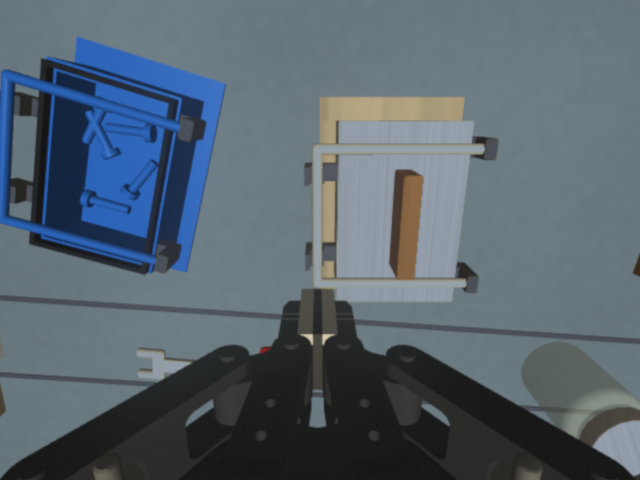

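The bail lies closed over the lid: its crossbar (column 317, rows 150–285) sits in both catch brackets. The lid is seated on the box and the gripper is clear of everything.

```bash
python3 -c "
from bench import *
print(hand_in())"
```

```text
the job is handed in; nothing more can be done
None
```

The lid is pressed home on the steel fastener box, the bail is closed in its catch brackets, the gripper is clear, and the job was handed in after about 28 s; the hand-in call gave no verdict.

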